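# Slide a test panel under the colour-measuring bridge and take a reading

## Task

Push the orange test panel flat along the bench, end first, under the red measuring bridge until it is fully home and square against the end stop, without lifting or tipping it. Then press the yellow button on the bridge fully down to take the reading, leaving the panel fully home. Only push things with the fingers, pick nothing up, and leave everything else on the bench undisturbed.

Things in the scene. Friction and masses are not known exactly. Their poses are not given: they have to be found in the camera images.
- panel: the orange painted fibreboard test panel, 140 x 100 x 12 mm (its x, y, z), about 0.13 kg, lying flat and loose on the bench. Origin: centre of its underside. x runs along its 140 mm length, towards the end that faces the bridge's mouth; z is up. Both ends are alike. It slides on the bench against friction of roughly 1 N when pushed.
- bridge: red measuring bridge, fixed. Origin: on the bench under the centre of its head; x is the slide-in direction, y left of that, z up. Head 90 mm deep (x -45 to +45), 164 wide, underside 15 mm and top 55 mm above the bench (3 mm headroom over the panel). Fully home, the panel's origin is at x = -25 mm, y = 0, and 50 mm of its length still stands out in front.
- mouth (a point): middle of the entrance to the lane under the bridge, on the bench, at x = -45 mm in the bridge's frame. The straight lane is 114 mm wide (y -57 to +57 mm) between two dark feet. Two aluminium wings, 15 mm high, spread from the lane's edges here outward to about y = +-79 mm at x = -78 mm, and guide the panel in.
- stop (a point): middle of the near face of the fixed steel end stop, on the bench, at x = +45 mm in the bridge's frame; the panel's leading 100 mm edge lies against it when fully home. The stop is 24 mm high.
- read_button_top (a point): centre of the top of the yellow round push button (28 mm diameter) in the middle of the bridge's head; it is pressed straight down
- read_button (a joint): travel of the yellow button in m: 0 is up, 0.006 is fully down, which takes 5 N; it springs back by itself
- spare_panel: blue painted fibreboard panel, otherwise the same size as the orange one (140 x 100 x 12 mm), lying flat off to the right; leave it alone; origin: centre of underside
- jar_red: small red paint sample jar with white cap, 44 mm diameter, 54 mm high, upright in a row beyond the work; leave it alone; origin: centre of underside
- jar_yellow: small yellow paint sample jar, same size and row; leave it alone; origin: centre of underside
- jar_violet: small violet paint sample jar, same size and row; leave it alone; origin: centre of underside
- applicator: small steel film applicator shaped like a little gate, 30 x 80 x 30 mm, standing between the bridge and the robot; leave it alone; origin: centre of underside
- spatula: spatula about 200 mm long lying flat to the right; leave it alone; origin: below its middle
- mixing_cup: white plastic mixing cup, 66 mm diameter, 75 mm high, upright, to the left beyond the bridge; leave it alone; origin: centre of underside
- paint_tin: metal paint tin, 90 mm diameter, 110 mm high, upright, to the left beyond the bridge; leave it alone; origin: centre of underside
Things that resemble listed ones, but are neither listed nor needed, are in the scene too. Of the things that look like the bridge, take the one that is farthest to the robot's right at the start.

How it is judged:
By the outcome, as a careful person would: the job done as asked, in the order asked, and still so for the second after the job is handed in, with the robot touching nothing.
It also fails if it takes over 54 s, if anything falls off the work surface, if the arm or the gripper's body presses on something with over 40 N, if the wrist force passes 120 N, or if a joint passes its speed limit or range.

## Robot

A 6-joint arm with a two-finger parallel gripper is mounted at the origin on the work surface. World frame = base frame: x ahead of the robot, y to its left, z up, the work surface at z = 0. Lengths are in m, angles in rad, forces in N, time in s.
With the tool pointing down it reaches from about 0.325 to 0.9 m from the base axis. Payload 6.1 kg.
Tool frame: the origin (TCP) lies between the finger pads; the fingertips stand 11 mm ahead of it and the grasp point (between the pads) lies 8 mm behind it; z points along the fingers, y is the direction in which the jaws open and shut (so a half turn about z gives the same grasp; the last joint's range is limited). The gripper opens to 87 mm and grips with 3 to 60 N. Pads are 19 mm wide; open, the fingers measure 117 mm over their backs; the gripper's body (75 mm by 190 mm) begins 51 mm behind the grasp point.
Start: joints at [0.987, 0.22, 1.526, -0, 1.395, -0.126], TCP at [0.276, 0.561, 0.234] pointing down, gripper open.
Joint ranges: [-2.98, 2.98], [-0.91, 2.08], [0.09, 2.57], [-1.24, 4.39], [0.2, 2.65], [-2.68, 2.68]. Speed limits (rad/s): [2.57, 2.57, 3.01, 3.14, 3.14, 3.14].

## Interface

Orientations are given as a 3x3 rotation matrix whose columns are the frame's x, y, z axes.
In Python, from rig import env gives the robot as it stands.
- The arm moves only by the tool play_rows, never from a script. Its argument "rows" is a list of rows, each a list of 6 numbers: the shift along the tool's x, y, z in cm, then the turn, a rotation vector about the tool's x, y, z in units of 5 degrees (1.0 is 5 degrees). In form: [[x, y, z, wx, wy, wz], ...]. A call has 1 to 20 rows; each row is the pose to reach, as a shift and turn from the pose commanded when the call began, along the tool's axes at that moment; what a row does not reach only later rows make up. A row lasts 1/12 s, in which the tool goes at most 41.7 mm and 7.16 degrees, less where a joint would pass 70% of its speed; a pose out of reach is approached as far as the arm can. A call with a gripper value outside its range is refused whole. "fingers" is the closure in counts, from 0 (fully open) to 255 (shut), set as the call begins (left out, the last holds). The fingers move at their own pace and stop on an object; the grip force is fixed at half the most. Time passes only in rows, so rows that repeat a pose let the fingers close. It gives the time, the measured TCP pose, the force and the opening at its end, in the units of the state.
- env.sense(): the state, without advancing time (a new reading comes with each control period).
- env.camera(name): name is "scene" or "top"; returns a dict with "img" (384x512x3 uint8, blue, green, red), "vertical_fov" (degrees; the focal length in pixels is half the picture's height over the tangent of half this angle, whatever the lens; pixels are square), "cx", "cy" (the principal point, pixels), "world_from_camera" (4x4, takes a point from camera to world coordinates). Camera axes: x right, y down, z forward; pixel columns grow to the right and rows downward; lengths in m; the calibration is good to about 2 mm. A picture is of the moment at which its call begins. There is no depth.
- env.job_done(): hands the job in, once; it reports no verdict.
The state is a dict: "t": time; "joint_positions": joint angles; "qvel": joint speeds; "joint_efforts": joint torques, N m; "tcp_pos": TCP position; "tool_rot": TCP orientation; "force": force on the tool from outside, world axes, zero at the start; "torque": the same for the moment, N m; "finger_gap": finger opening in m.
Only numpy, scipy, OpenCV 4.12 (cv2) and the standard library are available. Lean on these libraries where they do the work, as an engineer would, in place of code of your own. Each camera call takes 0.05 s, during which the arm holds its last target. There are 200 camera calls.

## Working session

There is one attempt and no reset: what is moved stays moved. The work goes in short steps, Python scripts to look and compute and a tool call to move; the robot and the scene stay as the last step left them, time stands still between calls to the robot, and variables do not carry over. Pictures are saved under pics/ and viewed, about 8 in all and at most 12, crops included, and the job is handed in when it is done.

Besides the shell and the picture viewer there is one more tool, called after "Call:" as name([rows], argument=value, ...), one row to a line, values as JSON. play_rows: Moves the arm, as the interface text tells. Its arguments: {"type":"object","properties":{"rows":{"type":"array"},"fingers":{"type":"number"}},"required":["rows"]}

```bash
mkdir -p pics
cat > h.py <<'E'
import numpy as np, cv2
from rig import env
def cam(n):
    c=env.camera(n); H=c["img"].shape[0]
    c["f"]=H/2/np.tan(np.radians(c["vertical_fov"])/2); return c
def ray(c,u,v,z):
    T=np.array(c["world_from_camera"]); d=T[:3,:3]@np.array([(u-c["cx"])/c["f"],(v-c["cy"])/c["f"],1]); o=T[:3,3]
    return o+d*(z-o[2])/d[2]
def proj(c,p):
    T=np.array(c["world_from_camera"]); q=T[:3,:3].T@(np.array(p)-T[:3,3]); return q[:2]/q[2]*c["f"]+[c["cx"],c["cy"]]
E
python3 - <<'E'
from h import *
for n in("top","scene"):
    c=cam(n); cv2.imwrite(f"pics/{n}0.png",c["img"]); print(n,c["f"],c["cx"],c["cy"],np.round(c["world_from_camera"],4).tolist(),c["img"].shape)
s=env.sense(); print(s)
E
```

```text
top 372.7617225654276 257.3889392558904 188.4935546025938 [[0.0028, -0.9938, 0.111, 0.3647], [-1.0, -0.0032, -0.0037, 0.0008], [0.004, -0.111, -0.9938, 1.2003], [0.0, 0.0, 0.0, 1.0]] (384, 512, 3)
scene 408.29841401130534 252.35824147488597 188.82943124883963 [[0.0193, 0.5782, -0.8157, 1.5099], [0.9998, -0.0169, 0.0117, -0.0262], [-0.007, -0.8157, -0.5784, 0.8222], [0.0, 0.0, 0.0, 1.0]] (384, 512, 3)
{'t': 0.1, 'joint_positions': array([ 9.86895103e-01,  2.21168158e-01,  1.52751469e+00, -6.39750518e-06,
        1.39471771e+00, -1.26095413e-01]), 'qvel': array([ 0.00094174, -0.00390158, -0.0025406 , -0.00040362,  0.00255784,
       -0.00077007]), 'joint_efforts': array([ 2.51930411e-03, -4.95940483e+01, -3.88522768e+01,  7.00981007e-02,
        5.14475384e-02, -3.72570275e-05]), 'tcp_pos': array([0.27593196, 0.56017147, 0.23252418]), 'tool_rot': array([[-8.97024834e-01,  4.41979032e-01, -9.91413067e-04],
       [ 4.41980088e-01,  8.97023587e-01, -1.51184183e-03],
       [ 2.21118518e-04, -1.79434450e-03, -9.99998366e-01]]), 'force': array([ 0.45571146, -0.56516379,  0.01500928]), 'torque': array([-0.00644618,  0.06135864, -0.00130515]), 'finger_gap': 0.08715839455308254}
```

View pics/top0.png

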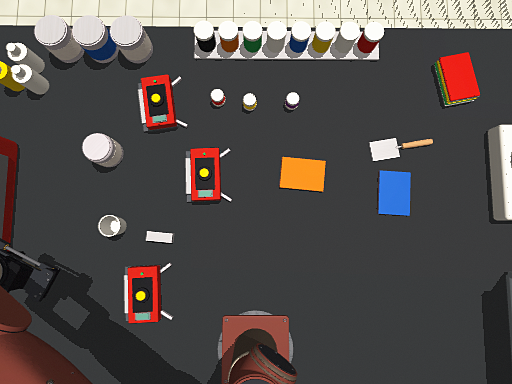

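View pics/scene0.png

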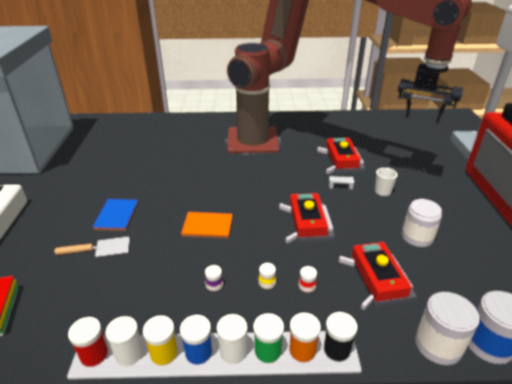

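The top view shows three bridges. The rightmost one is at about (204,175), with its mouth to the right. The orange panel is at (303,174). Next I measure both.

```bash
cat >> h.py <<'E'
def mask(c,lo,hi,box=None):
    m=cv2.inRange(cv2.cvtColor(c["img"],cv2.COLOR_BGR2HSV),lo,hi)
    if box: k=np.zeros_like(m); x0,y0,x1,y1=box; k[y0:y1,x0:x1]=255; m&=k
    return m
def big(m): return max(cv2.findContours(m,cv2.RETR_EXTERNAL,cv2.CHAIN_APPROX_NONE)[0],key=cv2.contourArea)
def rect(c,m,z):
    k=big(m)[:,0,:]; P=np.array([ray(c,u,v,z)[:2] for u,v in k])*1000
    return cv2.minAreaRect(P.astype(np.float32))
def cen(c,m,z):
    M=cv2.moments(big(m)); return ray(c,M['m10']/M['m00'],M['m01']/M['m00'],z)[:2]*1000
OR=((8,150,120),(18,255,255)); YE=((22,150,120),(35,255,255));
E
python3 - <<'E'
from h import *
for n,bp,bb in(("top",(260,140,350,210),(180,140,235,210)),("scene",(170,200,245,250),(275,185,340,245))):
    c=cam(n)
    print(n,"panel",rect(c,mask(c,*OR,bp),.012),cen(c,mask(c,*OR,bp),.012))
    for z in(.055,.06,.065): print("btn",z,cen(c,mask(c,*YE,bb),z))
    r=mask(c,(0,150,60),(7,255,255),bb)|mask(c,(174,150,60),(180,255,255),bb)
    print("head",rect(c,r,.055))
    x0,y0,x1,y1=bb; x0-=15;x1+=15
    cr=[cv2.resize(c["img"][y0:y1,x0:x1],None,fx=6,fy=6,interpolation=cv2.INTER_CUBIC)]
    cv2.imwrite(f"pics/b_{n}.png",cr[0]); print(x0,y0,cr[0].shape)
E
```

```text
top panel ((546.243896484375, -147.90274047851562), (141.4446563720703, 100.89212799072266), 84.49808502197266) [ 546.23548654 -148.44608225]
btn 0.055 [543.10137479 162.98646388]
btn 0.06 [542.32240864 162.27858108]
btn 0.065 [541.54344248 161.57069829]
head ((538.0846557617188, 158.57278442382812), (165.83106994628906, 91.90641784667969), 2.648437738418579)
165 140 (420, 510, 3)
scene panel ((547.6185913085938, -152.2157745361328), (146.58551025390625, 115.72640991210938), 84.59416198730469) [ 550.35007306 -151.81905643]
btn 0.055 [513.92851187 161.46346781]
btn 0.06 [520.41982455 160.24062897]
btn 0.065 [526.91113722 159.01779014]
head ((558.6436157226562, 153.8333740234375), (202.5354461669922, 96.2303237915039), 1.5315711498260498)
260 185 (360, 570, 3)
```

View pics/b_top.png

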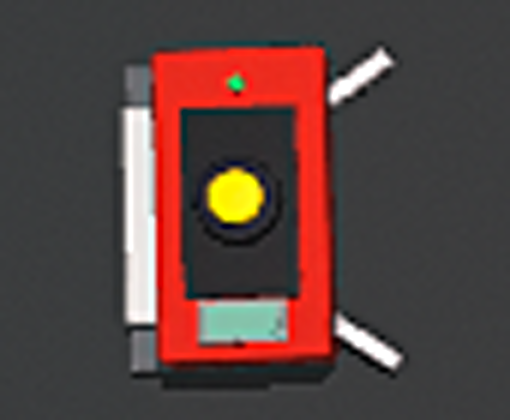

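View pics/b_scene.png

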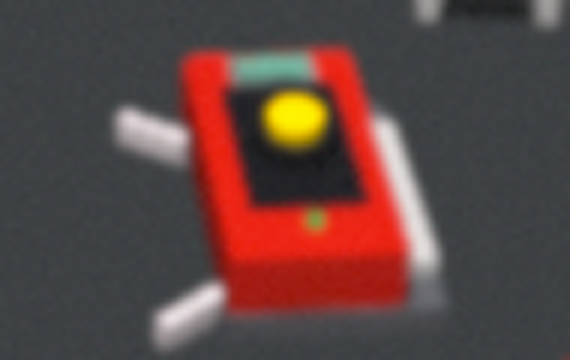

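The top crop shows the button at about pixel (204,173), the wings opening to the right and the steel stop on the left. I still need the bridge yaw more precisely, so I fit lines to the head edges and find the wing tips. I also work out the first move.

```bash
cat >> h.py <<'E'
from scipy.spatial.transform import Rotation as R
def goal(x,y,z,head):
    """round-number tool-frame shift and turn to TCP x,y,z (mm), tool x axis at heading deg, pointing down"""
    s=env.sense(); A=s["tool_rot"]; h=np.radians(head)
    B=np.array([[np.cos(h),np.sin(h),0],[np.sin(h),-np.cos(h),0],[0,0,-1]])
    print("goal",np.round(A.T@(np.array([x,y,z])/1000-s["tcp_pos"])*100,2),np.round(np.degrees(R.from_matrix(A.T@B).as_rotvec())/5,2),"t",s["t"])
E
python3 - <<'E'
from h import *
c=cam("top"); bb=(180,140,222,210)
r=mask(c,(0,150,60),(7,255,255),bb)|mask(c,(174,150,60),(180,255,255),bb)
r=cv2.morphologyEx(r,cv2.MORPH_CLOSE,np.ones((3,3)));f=np.zeros_like(r);cv2.drawContours(f,[big(r)],-1,255,-1)
# soft edges: red channel minus background, subpixel crossing
g=c["img"][:,:,2].astype(float)-c["img"][:,:,1]
def cross(p,th=85):
    i=np.argmax(p>th); return i-1+(th-p[i-1])/(p[i]-p[i-1])
E={}
E["left"]=[ray(c,180+cross(g[v,180:222]),v,.055)[:2] for v in range(153,197)]
E["right"]=[ray(c,229-cross(g[v,229:200:-1]),v,.03)[:2] for v in list(range(158,192))]
E["up"]=[ray(c,u,140+cross(g[140:200,u]),.055)[:2] for u in range(195,216)]
E["down"]=[ray(c,u,209-cross(g[209:150:-1,u]),.03)[:2] for u in range(196,218)]
for k,p in E.items():
    vx,vy,x,y=cv2.fitLine((np.array(p)*1000).astype(np.float32),cv2.DIST_HUBER,0,.01,.01).ravel()
    print(k,np.degrees(np.arctan2(vy,vx)),x,y)
w=mask(c,(0,0,150),(180,60,255),(215,140,240,210))
n,l,st,ce=cv2.connectedComponentsWithStats(w)
for i in range(1,n):
    ys,xs=np.where(l==i); print("wing",st[i],ray(c,*ce[i],.015)[:2]*1000, "tip",ray(c,xs.max(),ys[xs==xs.max()].mean(),.015)[:2]*1000)
w=mask(c,(0,0,110),(180,60,255),(178,145,192,205)); print("stop",rect(c,w,.024))
goal(537,-242,150,84.5)
E
```

```text
left 2.0867941 553.6313 205.21939
right 3.0754085 534.2968 116.60874
up -88.931526 621.0242 159.24721
down -88.59389 459.48077 153.99863
wing [220 148  10   9  34] [614.60884308 103.47841285] tip [623.7644192   88.65459997]
wing [221 193  11   8  32] [470.55204757  97.40072333] tip [463.10393716  80.47571377]
stop ((537.2993774414062, 219.16481018066406), (112.970458984375, 15.960494995117188), 1.392965316772461)
goal [-58.87 -60.44   8.35] [-1.000e-02  1.000e-02  1.385e+01] t 0.25
```

Call:
play_rows([
  [-59,-60.5,0,0,0,13.85],
  [-59,-60.5,0,0,0,13.85],
  [-59,-60.5,0,0,0,13.85],
  [-59,-60.5,0,0,0,13.85],
  [-59,-60.5,0,0,0,13.85],
  [-59,-60.5,0,0,0,13.85],
  [-59,-60.5,0,0,0,13.85],
  [-59,-60.5,0,0,0,13.85],
  [-59,-60.5,0,0,0,13.85],
  [-59,-60.5,0,0,0,13.85],
  [-59,-60.5,0,0,0,13.85],
  [-59,-60.5,0,0,0,13.85],
  [-59,-60.5,0,0,0,13.85],
  [-59,-60.5,0,0,0,13.85],
  [-59,-60.5,0,0,0,13.85],
  [-59,-60.5,0,0,0,13.85],
  [-59,-60.5,0,0,0,13.85],
  [-59,-60.5,0,0,0,13.85],
  [-59,-60.5,0,0,0,13.85],
  [-59,-60.5,0,0,0,13.85],
], fingers=108)

```text
t: 1.92
tcp_pos: [0.5346, -0.2339, 0.2334]
tool_rot: [[0.096, 0.995, 0.0], [0.995, -0.096, 0.0], [0.0, 0.0, -1.0]]
force: [0.3, 0.3, 0.4]
finger_gap: 0.0501
```

Run:
```python
from h import *
goal(537,-242,60,84.5)
s=env.sense();print(s["tcp_pos"],s["finger_gap"],s["joint_positions"])
```

```text
goal [-0.79  0.31 17.34] [ 0. -0. -0.] t 1.9167
[ 0.53461036 -0.23386649  0.23344048] 0.05011505471985207 [-5.47535555e-01  1.22090848e-01  1.63802101e+00  9.93994836e-05
  1.38141519e+00 -4.51528178e-01]
```

Call:
play_rows([
  [0,0,3,0,0,0],
  [0,0,6,0,0,0],
  [0,0,9,0,0,0],
  [0,0,12,0,0,0],
  [0,0,15,0,0,0],
  [0,0,17.3,0,0,0],
  [0,0,17.3,0,0,0],
  [0,0,17.3,0,0,0],
  [0,0,17.3,0,0,0],
])

```text
t: 2.67
tcp_pos: [0.5354, -0.2323, 0.0621]
tool_rot: [[0.096, 0.995, 0.002], [0.995, -0.096, -0.001], [-0.001, 0.002, -1.0]]
force: [0.4, -0.1, 1.1]
finger_gap: 0.0501
```

Run:
```python
from h import *
goal(537,-242,14.5,84.5)
for n in ("top","scene"):
    c=cam(n); m=mask(c,*OR,(260,130,350,210) if n=="top" else (170,180,245,250)); print(rect(c,m,.012)); 
    a=proj(c,[.546,-.2,.02]); x,y=int(a[0]),int(a[1]); cv2.imwrite(f"pics/d_{n}.png",cv2.resize(c["img"][y-50:y+50,x-65:x+65],None,fx=5,fy=5,interpolation=2))
```

```text
goal [-0.95  0.24  4.76] [0.02 0.01 0.  ] t 2.6667
((546.368408203125, -145.9066619873047), (137.26715087890625, 101.00357055664062), 84.38970184326172)
((547.0986938476562, -152.13929748535156), (146.55776977539062, 116.7612075805664), 84.61849975585938)
```

View pics/d_scene.png

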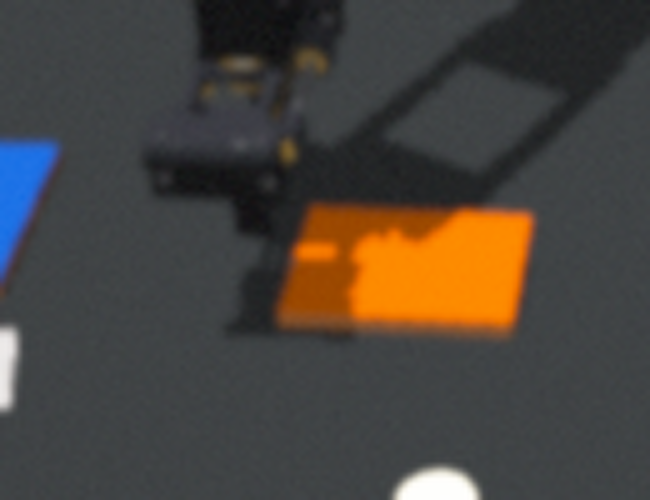

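The fingers are behind the panel's rear end with clearance. I correct the position and lower to push height.

Call:
play_rows([
  [-0.9,0.2,1,0,0,0],
  [-0.9,0.2,2,0,0,0],
  [-0.9,0.2,3,0,0,0],
  [-0.9,0.2,4,0,0,0],
  [-0.9,0.2,4.5,0,0,0],
  [-0.9,0.2,4.6,0,0,0],
  [-0.9,0.2,4.6,0,0,0],
  [-0.9,0.2,4.6,0,0,0],
])

```text
t: 3.43
tcp_pos: [0.5357, -0.2408, 0.0145]
tool_rot: [[0.095, 0.995, 0.0], [0.995, -0.095, 0.0], [0.0, 0.0, -1.0]]
force: [0.0, -0.5, -0.3]
finger_gap: 0.0499
```

Run:
```python
import numpy as np
C=np.array([13.5+79.5,0]);out=[]
for k in range(1,17):
    m=np.radians((k-.5)*.5);f=np.radians(k*.5);C=C+5*np.array([np.cos(m),-np.sin(m)])
    t=(C-79.5*np.array([np.cos(f),-np.sin(f)]))/10; out.append([round(t[0],2),round(t[1],2),0,0,0,round(-k*.1,1)])
print(out)
```

```text
[[np.float64(1.85), np.float64(0.07), 0, 0, 0, -0.1], [np.float64(2.35), np.float64(0.13), 0, 0, 0, -0.2], [np.float64(2.85), np.float64(0.19), 0, 0, 0, -0.3], [np.float64(3.35), np.float64(0.24), 0, 0, 0, -0.4], [np.float64(3.86), np.float64(0.29), 0, 0, 0, -0.5], [np.float64(4.36), np.float64(0.34), 0, 0, 0, -0.6], [np.float64(4.86), np.float64(0.38), 0, 0, 0, -0.7], [np.float64(5.37), np.float64(0.41), 0, 0, 0, -0.8], [np.float64(5.87), np.float64(0.45), 0, 0, 0, -0.9], [np.float64(6.37), np.float64(0.47), 0, 0, 0, -1.0], [np.float64(6.88), np.float64(0.5), 0, 0, 0, -1.1], [np.float64(7.38), np.float64(0.52), 0, 0, 0, -1.2], [np.float64(7.89), np.float64(0.53), 0, 0, 0, -1.3], [np.float64(8.39), np.float64(0.54), 0, 0, 0, -1.4], [np.float64(8.9), np.float64(0.55), 0, 0, 0, -1.5], [np.float64(9.4), np.float64(0.55), 0, 0, 0, -1.6]]
```

Call:
play_rows([
  [0.5,0,0,0,0,0],
  [0.9,0,0,0,0,0],
  [1.35,0,0,0,0,0],
  [1.85,0.07,0,0,0,-0.1],
  [2.35,0.13,0,0,0,-0.2],
  [2.85,0.19,0,0,0,-0.3],
  [3.35,0.24,0,0,0,-0.4],
  [3.85,0.29,0,0,0,-0.5],
  [4.35,0.34,0,0,0,-0.6],
  [4.85,0.38,0,0,0,-0.7],
  [5.35,0.41,0,0,0,-0.8],
  [5.85,0.45,0,0,0,-0.9],
  [6.35,0.47,0,0,0,-1.0],
  [6.9,0.5,0,0,0,-1.1],
  [7.4,0.52,0,0,0,-1.2],
  [7.9,0.53,0,0,0,-1.3],
  [8.4,0.54,0,0,0,-1.4],
  [8.9,0.55,0,0,0,-1.5],
  [9.4,0.55,0,0,0,-1.6],
  [9.4,0.55,0,0,0,-1.6],
])

```text
t: 5.1
tcp_pos: [0.5499, -0.1466, 0.0144]
tool_rot: [[-0.045, 0.999, -0.0], [0.999, 0.045, 0.001], [0.001, -0.0, -1.0]]
force: [-0.0, 0.1, -0.8]
finger_gap: 0.0501
```

Run:
```python
from h import *
ims=[]
for n in ("top","scene"):
    c=cam(n); m=mask(c,(6,150,50),(18,255,255),(235,130,350,210) if n=="top" else (170,180,280,250)); print(rect(c,m,.012)); 
    x,y=map(int,proj(c,[.546,-.05,.02])); ims.append(cv2.resize(c["img"][y-50:y+50,x-80:x+80],None,fx=2.8,fy=2.8,interpolation=2)); ims[-1]=cv2.resize(ims[-1],(448,280))
    # front corners: edge of the leading end
cv2.imwrite("pics/e.png",np.vstack(ims)); print(env.sense()["tcp_pos"])
```

```text
((547.4581298828125, -48.66129684448242), (101.26638793945312, 112.15249633789062), 2.5298564434051514)
((549.7658081054688, -67.25462341308594), (117.12959289550781, 145.08006286621094), 3.496843099594116)
[ 0.54980687 -0.14727319  0.01431815]
```

View pics/e.png

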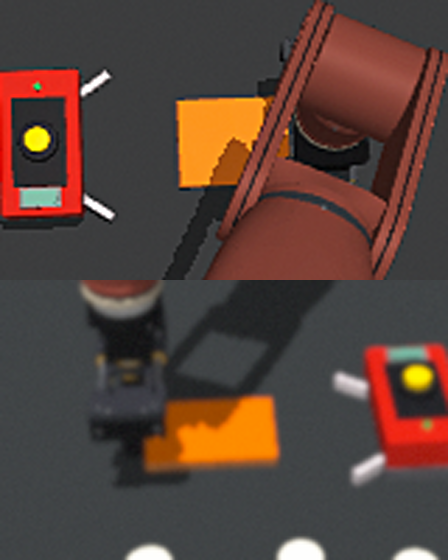

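The panel is straight and on the lane axis: centre x is about 547.4 against an expected 547.3, and heading is about 92.5°. I push on to about 23 mm short of home.

Call:
play_rows([
  [0.9,0,0,0,0,0.05],
  [1.8,0.02,0,0,0,0.1],
  [2.7,0.04,0,0,0,0.12],
  [3.6,0.05,0,0,0,0.12],
  [4.5,0.06,0,0,0,0.12],
  [5.4,0.08,0,0,0,0.12],
  [6.3,0.1,0,0,0,0.12],
  [7.2,0.11,0,0,0,0.12],
  [8.1,0.12,0,0,0,0.12],
  [9,0.13,0,0,0,0.12],
  [9.9,0.14,0,0,0,0.12],
  [10.8,0.16,0,0,0,0.12],
  [11.7,0.17,0,0,0,0.12],
  [12.6,0.18,0,0,0,0.12],
  [13.5,0.2,0,0,0,0.12],
  [14.4,0.21,0,0,0,0.12],
  [15.3,0.22,0,0,0,0.12],
  [16.2,0.24,0,0,0,0.12],
  [17.1,0.25,0,0,0,0.12],
  [18,0.27,0,0,0,0.12],
])

```text
t: 6.87
tcp_pos: [0.5448, 0.033, 0.0145]
tool_rot: [[-0.033, 0.999, -0.0], [0.999, 0.033, -0.0], [-0.0, -0.0, -1.0]]
force: [0.2, -0.8, 0.4]
finger_gap: 0.0499
```

Run:
```python
from h import *
ims=[]
for n in ("top","scene"):
    c=cam(n); x,y=map(int,proj(c,[.546,.1,.02])); ims.append(cv2.resize(c["img"][y-40:y+40,x-64:x+64],(448,280),interpolation=2))
cv2.imwrite("pics/f.png",np.vstack(ims)); s=env.sense();print(s["tcp_pos"],s["force"]); goal(543.6,55.6,14.5,92)
```

```text
[0.54455256 0.03371728 0.01442554] [-0.49988786 -0.1760737  -0.50309171]
goal [ 2.19 -0.02 -0.01] [-0.   -0.01 -0.  ] t 6.9667
```

View pics/f.png

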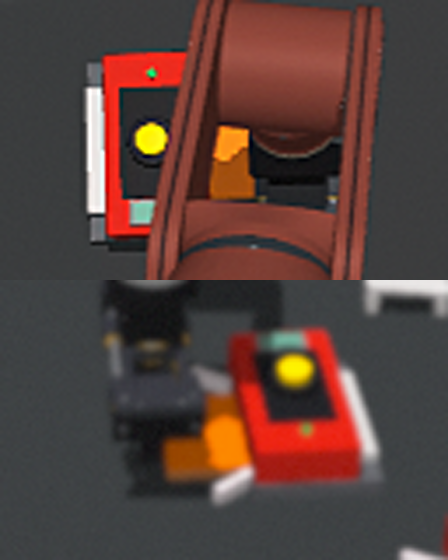

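The panel is in the lane and centred. I take the last 22 mm slowly and watch the force.

Call:
play_rows([
  [0.4,0,0,0,0,0],
  [0.8,0,0,0,0,0],
  [1.2,0,0,0,0,0],
  [1.5,0,0,0,0,0],
  [1.7,0,0,0,0,0],
  [1.8,0,0,0,0,0],
  [1.9,0,0,0,0,0],
  [1.9,0,0,0,0,0],
])

```text
t: 7.63
tcp_pos: [0.5442, 0.0513, 0.0145]
tool_rot: [[-0.033, 0.999, -0.0], [0.999, 0.033, 0.0], [0.0, -0.0, -1.0]]
force: [0.1, -0.6, -0.2]
finger_gap: 0.0501
```

Call:
play_rows([
  [0.05,0,0,0,0,0],
  [0.1,0,0,0,0,0],
  [0.15,0,0,0,0,0],
  [0.2,0,0,0,0,0],
  [0.2,0,0,0,0,0],
])

```text
t: 8.05
tcp_pos: [0.5443, 0.0528, 0.0146]
tool_rot: [[-0.034, 0.999, 0.0], [0.999, 0.034, -0.001], [-0.001, 0.0, -1.0]]
force: [-0.1, -3.2, -0.8]
finger_gap: 0.0502
```

Call:
play_rows([
  [0.05,0,0,0,0,0],
  [0.1,0,0,0,0,0],
  [0.15,0,0,0,0,0],
  [0.2,0,0,0,0,0],
  [0.2,0,0,0,0,0],
])

```text
t: 8.47
tcp_pos: [0.5449, 0.0533, 0.0149]
tool_rot: [[-0.035, 0.999, 0.002], [0.999, 0.035, -0.003], [-0.003, 0.001, -1.0]]
force: [1.2, -8.6, -0.0]
finger_gap: 0.0499
```

Run:
```python
from h import *
s=env.sense();print(s["tcp_pos"],s["force"],s["torque"])
```

```text
[0.54490824 0.05327028 0.01493456] [ 1.18230565 -8.63566455 -0.04508621] [-1.74798924 -0.21385557  0.2548147 ]
```

The force now rises stiffly, so the stop is reached, but the torque says the left finger bears the load. I turn the tool slightly to load both fingers and confirm the panel is square.

Call:
play_rows([
  [0,0,0,0,0,-0.1],
  [0,0,0,0,0,-0.2],
  [0,0,0,0,0,-0.2],
])

```text
t: 8.72
tcp_pos: [0.5457, 0.0534, 0.0153]
tool_rot: [[-0.051, 0.999, 0.003], [0.999, 0.051, -0.002], [-0.003, 0.003, -1.0]]
force: [3.2, -8.8, 0.0]
finger_gap: 0.0505
```

Run:
```python
from h import *
s=env.sense();print(s["tcp_pos"],s["force"],s["torque"],s["tool_rot"][:,0])
```

```text
[0.54570365 0.05339744 0.01527109] [ 3.18717892 -8.75250602  0.02845343] [-1.615457   -0.48982428 -0.32457466] [-0.05065636  0.99871293 -0.00253299]
```

Call:
play_rows([
  [0,0,0,0,0,-0.1],
  [0.05,0,0,0,0,-0.2],
  [0.1,0,0,0,0,-0.2],
  [0.1,0,0,0,0,-0.2],
])

```text
t: 9.05
tcp_pos: [0.5459, 0.0531, 0.0154]
tool_rot: [[-0.068, 0.998, 0.004], [0.998, 0.068, -0.004], [-0.005, 0.003, -1.0]]
force: [2.6, -13.5, -1.7]
finger_gap: 0.0501
```

Run:
```python
from h import *
s=env.sense();print(s["tcp_pos"],s["force"],s["torque"],s["tool_rot"][:,0])
```

```text
[0.5459359  0.05313949 0.01540774] [  2.59139918 -13.50214274  -1.68512406] [-2.57126261 -0.56989747 -0.44279333] [-0.06752872  0.99770684 -0.00457595]
```

The load moved from the left finger to the right with no panel movement, so the leading edge is flat on the stop. I back off, rise and look.

Call:
play_rows([
  [-0.5,0,0,0,0,0],
  [-1.2,0,0,0,0,0],
  [-2,0,0,0,0,0],
  [-3,0,0,0,0,0],
  [-3,0,0,0,0,0],
  [-3,0,-3,0,0,0],
  [-3,0,-6,0,0,0],
  [-4,0,-9,0,0,0],
  [-7,0,-12,0,0,0],
  [-10,0,-14,0,0,0],
  [-13,0,-14,0,0,0],
  [-16,0,-14,0,0,0],
  [-16,0,-14,0,0,0],
  [-16,0,-14,0,0,0],
], fingers=108)

```text
t: 10.22
tcp_pos: [0.5548, -0.1047, 0.1545]
tool_rot: [[-0.065, 0.998, -0.0], [0.998, 0.065, 0.0], [0.0, -0.0, -1.0]]
force: [-0.1, 0.2, -0.4]
finger_gap: 0.0505
```

Run:
```python
from h import *
ims=[]
for n,b in (("top",(200,130,250,210)),("scene",(220,185,320,250))):
    c=cam(n); m=mask(c,(6,150,50),(18,255,255),b); k=big(m)[:,0,:]; P=np.array([ray(c,u,v,.012)[:2] for u,v in k])*1000
    print(n,cv2.minAreaRect(P.astype(np.float32)))
    g=c["img"][:,:,2].astype(float)-c["img"][:,:,0]
    if n=="top":
        L=[]
        for v in range(162,186):
            p=g[v,250:215:-1]; i=np.argmax(p>80); L.append(ray(c,250-(i-1+(80-p[i-1])/(p[i]-p[i-1])),v,.012)[:2]*1000)
        vx,vy,x,y=cv2.fitLine(np.array(L,np.float32),cv2.DIST_HUBER,0,.01,.01).ravel(); print("rear edge",np.degrees(np.arctan2(vy,vx)),x,y)
    x,y=map(int,proj(c,[.546,.1,.02])); ims.append(cv2.resize(c["img"][y-40:y+40,x-64:x+64],(448,280),interpolation=2))
    for z in(.06,.065,.07,.075):print(z,cen(c,mask(c,*YE,(180,140,235,210) if n=="top" else (275,185,340,245)),z))
cv2.imwrite("pics/g.png",np.vstack(ims)); goal(540,160.5,120,92)
```

```text
top ((546.44287109375, 91.87593078613281), (102.223388671875, 53.662513732910156), 2.902416706085205)
rear edge 2.9061959 545.8439 64.72683
0.06 [542.32240864 162.27858108]
0.065 [541.54344248 161.57069829]
0.07 [540.76447632 160.8628155 ]
0.075 [539.98551016 160.15493271]
scene ((548.3078002929688, 88.24436950683594), (114.75540924072266, 59.33121871948242), 2.2117702960968018)
0.06 [520.55785876 160.28930353]
0.065 [527.04826591 159.06614538]
0.07 [533.53867306 157.84298724]
0.075 [540.0290802  156.61982909]
goal [26.37  0.35  3.43] [-0.01 -0.01  0.38] t 10.3167
```

View pics/g.png

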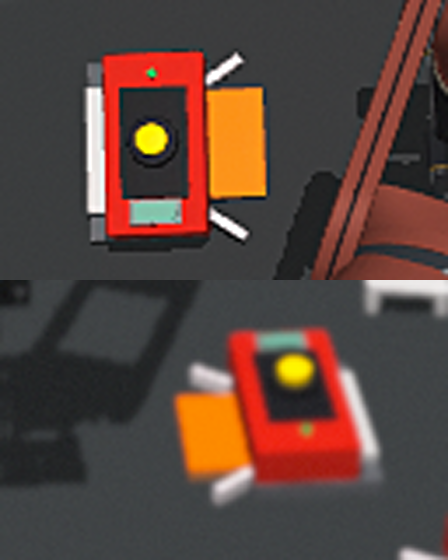

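The panel's rear edge is at y = 64.7 mm, against 65 expected when home, and it is square within measurement error. I shut the fingers and move above the button.

Call:
play_rows([
  [3,0,0,0,0,0.1],
  [6,0.1,0,0,0,0.2],
  [9,0.1,0,0,0,0.3],
  [12,0.2,0,0,0,0.38],
  [15,0.2,0,0,0,0.38],
  [18,0.25,0,0,0,0.38],
  [21,0.3,0,0,0,0.38],
  [23.5,0.35,0,0,0,0.38],
  [25.5,0.35,0,0,0,0.38],
  [26.3,0.35,0,0,0,0.38],
  [26.3,0.35,1,0,0,0.38],
  [26.3,0.35,2.5,0,0,0.38],
  [26.3,0.35,4,0,0,0.38],
  [26.3,0.35,5,0,0,0.38],
  [26.3,0.35,5,0,0,0.38],
  [26.3,0.35,5,0,0,0.38],
], fingers=255)

```text
t: 11.65
tcp_pos: [0.5397, 0.1584, 0.1035]
tool_rot: [[-0.035, 0.999, -0.002], [0.999, 0.035, -0.0], [-0.0, -0.002, -1.0]]
force: [0.7, -0.8, 0.3]
finger_gap: 0.0006
```

Run:
```python
from h import *
c=cam("scene"); x,y=map(int,proj(c,[.54,.16,.07])); cv2.imwrite("pics/h.png",cv2.resize(c["img"][y-40:y+40,x-50:x+50],None,fx=6,fy=6,interpolation=2))
print(x,y);goal(540,160,80,92)
```

```text
309 205
goal [ 0.14 -0.05  2.45] [-0.  0. -0.] t 11.7
```

View pics/h.png

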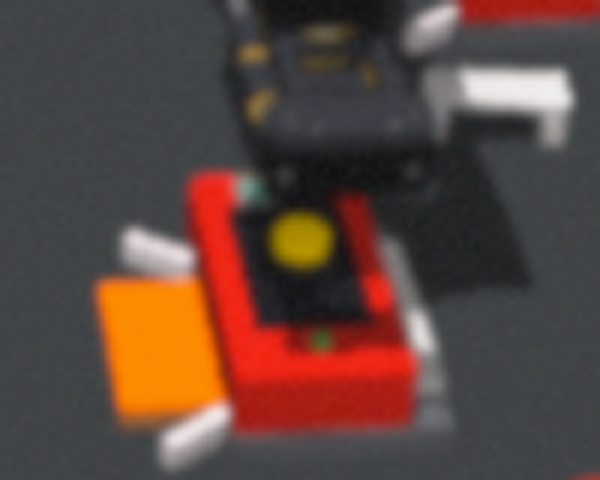

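The shut fingers hang just over the button, seen at crop (300,200–240). I press down in small steps.

Call:
play_rows([
  [0.1,0,0.4,0,0,0],
  [0.1,0,0.8,0,0,0],
  [0.1,0,1.2,0,0,0],
  [0.1,0,1.6,0,0,0],
  [0.1,0,1.8,0,0,0],
  [0.1,0,1.8,0,0,0],
])

```text
t: 12.2
tcp_pos: [0.5405, 0.1601, 0.0863]
tool_rot: [[-0.035, 0.999, 0.0], [0.999, 0.035, -0.0], [-0.0, 0.0, -1.0]]
force: [-0.8, -0.8, 2.5]
finger_gap: 0.0002
```

Call:
play_rows([
  [0,0,0.1,0,0,0],
  [0,0,0.2,0,0,0],
  [0,0,0.3,0,0,0],
  [0,0,0.4,0,0,0],
  [0,0,0.4,0,0,0],
])

```text
t: 12.62
tcp_pos: [0.5405, 0.1602, 0.0827]
tool_rot: [[-0.035, 0.999, 0.0], [0.999, 0.035, -0.0], [-0.0, 0.0, -1.0]]
force: [-2.4, -0.8, 5.4]
finger_gap: 0.0006
```

Call:
play_rows([
  [0,0,0.1,0,0,0],
  [0,0,0.2,0,0,0],
  [0,0,0.3,0,0,0],
  [0,0,0.3,0,0,0],
])

```text
t: 12.95
tcp_pos: [0.5407, 0.1602, 0.0821]
tool_rot: [[-0.036, 0.999, -0.0], [0.999, 0.036, -0.0], [-0.0, -0.0, -1.0]]
force: [-9.2, -1.9, 21.3]
finger_gap: 0.0004
```

Bottomed out: 21 N with the travel stopped. I lift off and clear away.

Call:
play_rows([
  [0,0,-0.5,0,0,0],
  [0,0,-2,0,0,0],
  [0,0,-5,0,0,0],
  [0,0,-8,0,0,0],
  [0,0,-11,0,0,0],
  [-4,0,-12,0,0,0],
  [-8,0,-12,0,0,0],
  [-12,0,-12,0,0,0],
  [-16,0,-12,0,0,0],
  [-20,0,-12,0,0,0],
  [-24,0,-12,0,0,0],
  [-28,0,-12,0,0,0],
  [-28,0,-12,0,0,0],
  [-28,0,-12,0,0,0],
  [-28,0,-12,0,0,0],
])

```text
t: 14.2
tcp_pos: [0.55, -0.1194, 0.1989]
tool_rot: [[-0.034, 0.999, -0.001], [0.999, 0.034, 0.001], [0.001, -0.001, -1.0]]
force: [-0.6, -0.5, -0.5]
finger_gap: 0.0003
```

Run:
```python
from h import *
c=cam("top"); print(rect(c,mask(c,(6,150,50),(18,255,255),(200,130,250,210)),.012))
g=c["img"][:,:,2].astype(float)-c["img"][:,:,0]; L=[]
for v in range(162,186):
    p=g[v,250:215:-1]; i=np.argmax(p>80); L.append(ray(c,250-(i-1+(80-p[i-1])/(p[i]-p[i-1])),v,.012)[:2]*1000)
vx,vy,x,y=cv2.fitLine(np.array(L,np.float32),cv2.DIST_HUBER,0,.01,.01).ravel(); print("rear edge",np.degrees(np.arctan2(vy,vx)),x,y)
print(cen(c,mask(c,*YE,(180,140,235,210)),.07)); cv2.imwrite("pics/i.png",c["img"])
```

```text
((546.44287109375, 91.87593078613281), (102.223388671875, 53.662513732910156), 2.902416706085205)
rear edge 2.9190493 545.8439 64.73142
[540.76447632 160.8628155 ]
```

View pics/i.png

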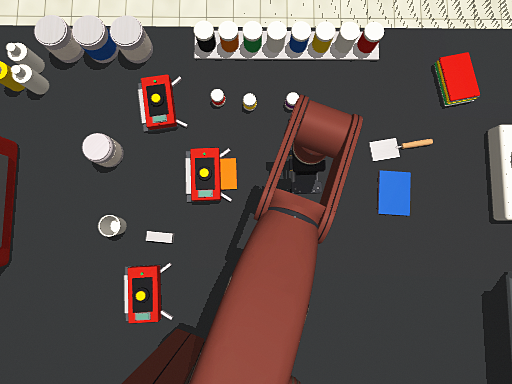

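The panel is still home at (228,174), and everything else sits where it started. I hand in.

```bash
python3 -c "
from rig import env
print(env.job_done())"
```

```text
the job is handed in; nothing more can be done
None
```

I pushed the orange panel end first into the rightmost bridge until it was home against the end stop. I then pressed the yellow button fully down with shut fingers, cleared away and handed in at about 14 s.

**Panel home:** The rear edge is at y = 64.7 mm, against about 65 mm expected when home. It did not move when the button was pressed.

**Panel square:** With the panel held against the stop at about 9 N, the load moved from the left finger to the right without the panel moving. This means its leading edge lay flat on the stop.

**Button:** It travelled about 6 mm and bottomed out at 21 N.

**Rest of the bench:** In the last top picture, everything else visible looks undisturbed. The arm covered part of the bench.

**Disagreements:**
- The panel's rear edge measured 2.9°. The bridge yaw came out between 1.1° and 3.1° depending on which feature I used, so the cameras alone confirm squareness only to about 1°.
- The fingers met the stop about 2 mm before the point I had calculated, which is within the camera calibration error.

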